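# Wedge the housing's swinging panel open

### The job

The side panel of the open instrument housing is in the way: swing it fully open to its stop, then push the wooden wedge, thin end first and lying flat on the bench, under the panel's lower edge from the side towards which the panel closes, and nudge it in until it is snug and jams the panel there, without ramming it. Let go and leave the wedge there; leave the plain wooden block, the microscope objective and the battery where they are.

Things in the scene. Friction and masses are not known exactly. Their poses are not given: they have to be found in the camera images.
- housing: Grey sheet-metal housing, fixed to the bench, about 200 x 130 x 181 mm high. Origin: on the bench top, on the vertical hinge axis of the panel. In its frame the housing fills x -194 to +6 mm, y +12 to +142 mm. Its opening (-y) faces the robot; its +x points roughly to the robot's right (-y of the robot). Tall balances stand to the right of it.
- panel (a joint): Angle (rad) of the bare aluminium side panel about the vertical axis through the housing's origin. 0 = closed, running from there along the housing's -x; 1.571 = fully open at its stop, running along -y. At angle q it runs along (-cos q, -sin q) of the housing's frame and closes towards (-sin q, cos q), where its inner face looks. The hinge is stiff: the panel stays where it is left.
- open_line (a point): Bench point below the fully open panel, 100 mm from the hinge axis; axes as the housing's. Panel: 4 mm sheet, 150 mm from hinge to free edge; lower edge a hem 8 mm thick, 8 to 13 mm above the bench (varies, not given: feel where the wedge jams), sprung upward about 10 N per mm; top about 160 mm up, with a flange 38 mm out over the inner face, so a hand working there must lean back.
- wedge_heel (a point): Centre of the wooden wedge's raised heel, 18 mm above its underside. The heel is 16 mm long (x), 26 mm wide (y), 36 mm high. From its front face (x = +8 mm) the top slopes from 20 mm high down to 3 mm at the thin end, x = +78 mm; +x points to the thin end, z up. About 110 g. Wedge and block lie in either of two places in front of the robot. A push of 12 to 25 N seats it.
- wedge_tip (a point): Middle of the wedge's thin end, at its underside, 78 mm ahead of the heel's centre.
- block_mid (a point): Centre of the plain parallel wooden block, 86 x 26 x 24 mm: no use for this job, leave it.
- objective_mid (a point): Centre of a standing microscope objective, 25 mm across, 45 mm high: leave it.
- battery_mid (a point): Centre of a lying block battery, 27 x 50 x 18 mm: leave it.

How it is judged:
By the outcome, as a careful person would: the job done as asked, in the order asked, and still so for the second after the job is handed in, with the robot touching nothing.
It also fails if it takes over 69 s, if anything falls off the work surface, if the arm or the gripper's body presses on something with over 40 N, if the wrist force passes 120 N, or if a joint passes its speed limit or range.

### The arm

A 6-joint arm with a two-finger parallel gripper is mounted at the origin on a cart in front of the work surface, level with it; the furniture and walls round the work are solid. World frame = base frame: x ahead of the robot, y to its left, z up, the work surface at z = 0. Lengths are in m, angles in rad, forces in N, time in s.
With the tool pointing down it reaches from about 0.35 to 0.85 m from the base axis. Payload 8.1 kg.
Tool frame: the origin (TCP) lies at the centre of the arm's flange, where the gripper is bolted on; the fingertips stand 186 mm ahead of it and the grasp point (between the pads) lies 167 mm ahead of it; z points along the fingers, y is the line along which they close (so a half turn about z gives the same grasp; the last joint's range is limited). The gripper opens to 93 mm and grips with 3 to 60 N. Pads are 15 mm wide; open, the fingers measure 128 mm over their backs; the gripper's body (75 mm by 188 mm) begins 65 mm behind the grasp point.
Start: joints at [-1.248, 0.13, 1.488, -0, 1.523, -0.085], TCP at [0.238, -0.551, 0.405] pointing down, gripper open.
Joint ranges: [-2.96, 2.96], [-0.89, 2.26], [0.02, 2.5], [-1.34, 4.48], [0, 2.73], [-2.66, 2.66]. Speed limits (rad/s): [2.39, 2.39, 2.79, 3.14, 3.14, 3.14].

### API

Orientations are given as a rotation vector (axis times angle).
In Python, from plant import robot gives the robot as it stands.
- The arm moves only by the tool apply_moves, never from a script. Its argument "series" is a list of rows, each a list of 2 entries, a list of its own where there are three numbers: the shift along the tool's x, y, z in mm, then the turn, a rotation vector about the tool's x, y, z in rad. A call has 1 to 12 rows; each row shifts and turns the commanded pose from where the row before left it, along the tool's axes as they then stand; what a row does not reach is not made up. A row lasts 1/12 s, in which the tool goes at most 41.7 mm and 7.16 degrees, less where a joint would pass 70% of its speed; a pose out of reach is approached as far as the arm can. A call is refused whole if a number of a shift passes 41.7 or a number of a turn 0.125, either way. A call with a gripper value outside its range is refused whole. "claw" is the opening, from 0 (shut) to 1 (fully open), set as the call begins (left out, the last holds). The fingers move at their own pace and stop on an object; "newtons" is the grip in N (left out, the last holds). Time passes only in rows, so rows that do not move let the fingers close. It gives the time, the measured TCP pose, the force, the opening and the grip force at its end, in the units of the state.
- robot.read_state(): the state, without advancing time (a new reading comes with each control period).
- robot.read_camera(name): name is "scene" or "top" or "wrist"; returns (picture, depth): 384x512x3 uint8, blue, green, red; 384x512 float32, m along the optical axis (not along the pixel's ray), 0 where there is no reading.
- robot.calibration(name): a dict with "fx", "fy", "cx", "cy" (pixels), "D" ([k1, k2, p1, p2, k3] as OpenCV has them; the pictures are not rectified), "extrinsics" (4x4, takes a point from world to camera coordinates). Camera axes: x right, y down, z forward; pixel columns grow to the right and rows downward; lengths in m; the calibration is good to about 2 mm. A picture is of the moment at which its call begins: read the wrist's pose just before it. calibration takes no time and is no camera call; for the wrist camera it gives the pose at the moment of the call.
- robot.close_job(): hands the job in; it is judged then, once.
The state is a dict: "t": time; "q": joint angles; "dq": joint speeds; "joint_torque": joint torques, N m; "tool_pos": TCP position; "orientation": TCP orientation; "force": force on the tool from outside, world axes, zero at the start; "wrist_torque": the same for the moment, N m; "opening": finger opening in m; "gripper_force": force on a finger pad.
Only numpy, scipy, OpenCV 4.12 (cv2) and the standard library are available. Lean on these libraries where they do the work, as an engineer would, in place of code of your own. Each camera call takes 0.05 s, during which the arm holds its last target. There are 200 camera calls.

## Working session

There is one attempt and no reset: what is moved stays moved. The work goes in short steps, Python scripts to look and compute and a tool call to move; the robot and the scene stay as the last step left them, time stands still between calls to the robot, and variables do not carry over. Pictures are saved under pics/ and viewed, at most 10 in all, crops included, and the job is handed in when it is done.

Besides the shell and the picture viewer there is one more tool, called after "Emit:" as name([rows], argument=value, ...), one row to a line, values as JSON. apply_moves: Moves the arm, as the interface text tells. Its arguments: {"type":"object","properties":{"series":{"type":"array"},"claw":{"type":"number"},"newtons":{"type":"number"}},"required":["series"]}

```bash
ls; mkdir -p pics; cat > h.py <<'E'
import numpy as np,cv2
from plant import robot
from scipy.spatial.transform import Rotation as R
def cloud(name):
    c=robot.calibration(name); im,d=robot.read_camera(name)
    K=np.array([[c['fx'],0,c['cx']],[0,c['fy'],c['cy']],[0,0,1.]])
    v,u=np.mgrid[:384,:512]
    p=cv2.undistortPoints(np.stack([u,v],-1).reshape(-1,1,2).astype(np.float64),K,np.array(c['D'])).reshape(384,512,2)
    P=np.dstack([p*d[...,None],d]); T=np.linalg.inv(np.array(c['extrinsics']))
    W=P@T[:3,:3].T+T[:3,3]; W[d==0]=np.nan
    return im,W
def st():
    s=robot.read_state(); print({k:np.round(s[k],4).tolist() for k in('t','q','tool_pos','orientation','force','opening','gripper_force')}); return s
E
python3 - <<'E'
from h import *
s=st(); print(R.from_rotvec(s['orientation']).as_matrix().round(3))
for n in('scene','top'):
    im,W=cloud(n); cv2.imwrite(f'pics/{n}0.png',im); np.save(f'pics/{n}0.npy',W)
E
```

```text
pics
{'t': 0.0, 'q': [-1.2484, 0.1311, 1.4893, -0.0, 1.523, -0.0854], 'tool_pos': [0.2379, -0.5506, 0.4037], 'orientation': [-3.0748, -0.6358, 0.0004], 'force': [0.5216, -0.54, 0.6207], 'opening': 0.0927, 'gripper_force': 0.0}
[[ 0.918  0.397 -0.001]
 [ 0.397 -0.918  0.002]
 [ 0.    -0.002 -1.   ]]
```

View pics/scene0.png

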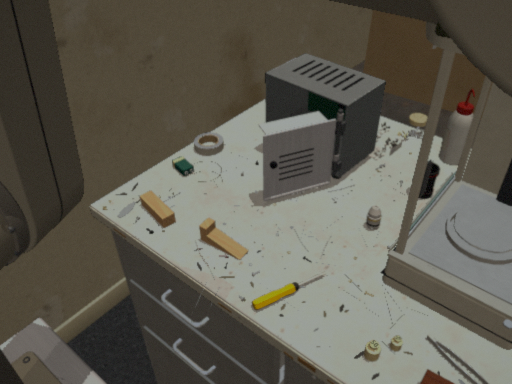

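View pics/top0.png

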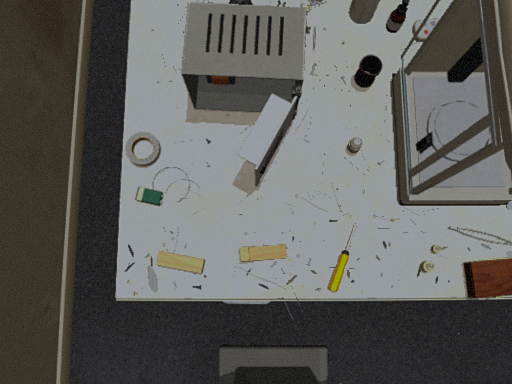

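The top view shows the wedge at (263,253) with its heel at left (246,254), the block at (181,262), the battery at (149,195) and the objective at (355,145). The panel is partly open, from the hinge at about (297,92) to its free edge at about (252,187), with its flange on the left.

```bash
python3 - <<'E'
from h import *
W=np.load('pics/top0.npy'); S=np.load('pics/scene0.npy')
for n,(u,v) in dict(hous_fl=(186,78),hous_fr=(302,78),hous_br=(303,10),hinge=(297,92),fl1=(275,97),fl2=(240,158),fl3=(255,165),fl4=(293,103),obj=(355,140),batt=(149,195),bench=(320,200),bal=(402,200),scr=(340,275)).items(): print(n,W[v,u].round(3))
def rect(m,tag):
    p=W[m]; r=cv2.minAreaRect(p[:,:2].astype(np.float32)*1000); print(tag,len(p),np.round(r[0]),np.round(r[1]),round(r[2],1),'zmax',np.nanmax(p[:,2]).round(3)); return p
yy,xx=np.mgrid[:384,:512]
def box(a,b,c,d,z0=.006,z1=.05): return (xx>a)&(xx<b)&(yy>c)&(yy<d)&(W[...,2]>z0)&(W[...,2]<z1)
p=rect(box(230,300,238,270),'wedge'); h=p[p[:,2]>.027]; print('heel',len(h),h.mean(0).round(4)); 
t=p[p[:,2]<.018]; print('ramp',t.mean(0).round(4)); 
rect(box(150,212,240,280),'block'); rect(box(130,168,180,210),'batt'); rect(box(343,366,132,156),'obj')
# panel & housing in both clouds
A=np.vstack([W.reshape(-1,3),S.reshape(-1,3)]); A=A[~np.isnan(A[:,0])]
for nm,C in(('top',W),('scene',S)):
  C=C.reshape(-1,3)
  m=(C[:,2]>.03)&(C[:,2]<.15)&(C[:,0]>.45)&(C[:,0]<.78)&(C[:,1]>-.12)&(C[:,1]<.15)
  q=C[m]; print(nm,len(q))
  if len(q)>20:
    vx=cv2.fitLine(q[:,:2].astype(np.float32),cv2.DIST_HUBER,0,.001,.001).ravel(); s=(q[:,:2]-vx[2:])@vx[:2]; print(vx.round(4),np.percentile(s,[0,1,5,50,95,99,100]).round(3))
    
r=(W[...,2]>.172)&(W[...,2]<.19)&(yy<90)&(xx>170)&(xx<320); rect(r,'roof')
f=(W[...,2]>.15)&(W[...,2]<.17)&(yy>85)&(yy<200)&(xx>220)&(xx<300); rect(f,'flange')
E
```

```text
hous_fl [0.723 0.171 0.153]
hous_fr [ 0.709 -0.021  0.181]
hous_br [ 0.832 -0.026  0.18 ]
hinge [ 0.693 -0.014  0.164]
fl1 [0.687 0.022 0.157]
fl2 [0.623 0.085 0.   ]
fl3 [ 0.61   0.056 -0.003]
fl4 [ 0.678 -0.008  0.153]
obj [ 0.646 -0.132  0.045]
batt [0.547 0.257 0.019]
bench [ 0.54  -0.07  -0.001]
bal [ 0.532 -0.214  0.045]
scr [ 0.397 -0.101  0.016]
wedge 540 [430.  45.] [45. 76.] 0.2 zmax 0.039
heel 125 [0.4355 0.0758 0.035 ]
ramp [0.4385 0.0394 0.0119]
block 663 [432. 193.] [84. 47.] 79.3 zmax 0.028
batt 357 [547. 258.] [50. 26.] 77.8 zmax 0.022
obj 182 [ 643. -135.] [23. 23.] 13.0 zmax 0.047
top 911
[0.7996 0.6005 0.6875 0.059 ] [-0.103 -0.101 -0.1   -0.055  0.108  0.118  0.12 ]
scene 5089
[ 0.8844 -0.4667  0.6302  0.0168] [-0.076 -0.074 -0.068  0.02   0.135  0.15   0.153]
roof 8781 [772.  73.] [200. 145.] 86.2 zmax 0.185
flange 1805 [640.  35.] [ 42. 150.] 60.8 zmax 0.168
```

Emit:
apply_moves([
  [[0,0,0],[0,0,-0.11]],
  [[0,0,0],[0,0,-0.11]],
  [[0,0,0],[0,0,-0.11]],
  [[0,0,0],[0,0,-0.11]],
  [[0,0,0],[0,0,-0.11]],
  [[0,0,0],[0,0,-0.11]],
  [[0,0,0],[0,0,-0.11]],
  [[0,0,0],[0,0,-0.11]],
  [[0,0,0],[0,0,-0.11]],
  [[0,0,0],[0,0,-0.106]],
  [[0,0,0],[0,0,0]],
], claw=0, newtons=20)

```text
t: 1.02
tool_pos: [0.2379, -0.5507, 0.4041]
orientation: [-2.288, -2.151, -0.001]
force: [0.4, 0.6, -0.4]
opening: 0.0241
gripper_force: 0.0
```

Emit:
apply_moves([
  [[36,8,0],[0,0,0]],
  [[36,8,0],[0,0,0]],
  [[36,8,0],[0,0,0]],
  [[36,8,0],[0,0,0]],
  [[36,8,0],[0,0,0]],
  [[36,8,0],[0,0,0]],
  [[36,8,0],[0,0,0]],
  [[36,8,0],[0,0,0]],
  [[36,8,0],[0,0,0]],
  [[36,8,0],[0,0,0]],
  [[36,8,0],[0,0,0]],
  [[36,8,0],[0,0,0]],
])

```text
t: 2.02
tool_pos: [0.3626, -0.1244, 0.4047]
orientation: [2.299, 2.14, 0.0]
force: [0.4, -0.4, -0.2]
opening: 0.0002
gripper_force: 0.0
```

Emit:
apply_moves([
  [[36,8,0],[0,0,0]],
  [[36,8,0],[0,0,0]],
  [[36,8,0],[0,0,0]],
  [[36,8,0],[0,0,0]],
  [[36,8,0],[0,0,0]],
  [[36,8,0],[0,0,0]],
  [[36,8,0],[0,0,0]],
  [[36,8,0],[0,0,0]],
  [[0,0,0],[0,0,0]],
  [[0,0,0],[0,0,0]],
])

```text
t: 2.85
tool_pos: [0.4457, 0.1586, 0.4041]
orientation: [-2.294, -2.146, 0.002]
force: [0.7, -0.3, -0.1]
opening: 0.0006
gripper_force: 0.0
```

Emit:
apply_moves([
  [[0,28,0],[0,0,0]],
  [[0,28,0],[0,0,0]],
  [[0,28,0],[0,0,0]],
  [[0,28,0],[0,0,0]],
  [[-4,28,0],[0,0,0]],
  [[-4,24,0],[0,0,0]],
  [[0,0,22],[0,0,0]],
  [[0,0,22],[0,0,0]],
  [[0,0,22],[0,0,0]],
  [[0,0,22],[0,0,0]],
  [[0,0,0],[0,0,0]],
  [[0,0,0],[0,0,0]],
])

```text
t: 3.85
tool_pos: [0.6082, 0.1366, 0.3155]
orientation: [-2.296, -2.141, 0.005]
force: [0.2, -0.3, 1.2]
opening: 0.0004
gripper_force: 0.0
```

```bash
python3 - <<'E'
from h import *
im,W=cloud('scene'); cv2.imwrite('pics/s1.png',cv2.resize(im[60:280,150:450],None,fx=2.6,fy=2.6))
E
```

```text
(no output)
```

View pics/s1.png

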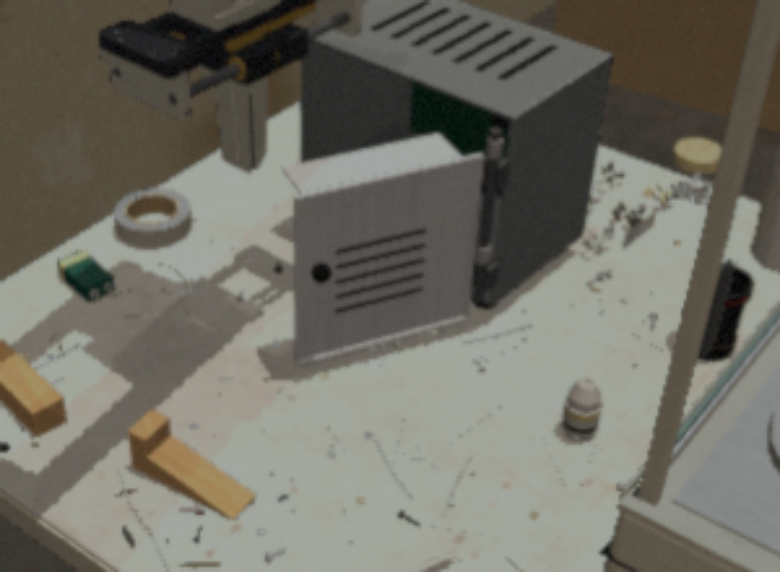

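The closed fingers (crop pixel 243,130) stand on the panel's inner side at flange height, so I'm pushing the panel open now.

Emit:
apply_moves([
  [[-6,-2,0],[0,0,0]],
  [[-6,-2,0],[0,0,0]],
  [[-6,-2,0],[0,0,0]],
  [[-6,-2,0],[0,0,0]],
  [[-6,-2,0],[0,0,0]],
  [[-6,-2,0],[0,0,0]],
  [[-6,-2,0],[0,0,0]],
  [[-6,-2,0],[0,0,0]],
  [[-6,-2,0],[0,0,0]],
  [[-6,-2,0],[0,0,0]],
  [[-6,-2,0],[0,0,0]],
])

```text
t: 4.82
tool_pos: [0.5808, 0.0748, 0.3166]
orientation: [-2.289, -2.142, 0.002]
force: [-16.5, 13.5, 9.8]
opening: 0.0007
gripper_force: 11.3
```

Emit:
apply_moves([
  [[-3,-1,0],[0,0,0]],
  [[-3,-1,0],[0,0,0]],
  [[-3,-1,0],[0,0,0]],
  [[-3,-1,0],[0,0,0]],
  [[-3,-1,0],[0,0,0]],
  [[-3,-1,0],[0,0,0]],
])

```text
t: 5.32
tool_pos: [0.5753, 0.0555, 0.3167]
orientation: [2.295, 2.146, 0.0]
force: [-0.9, 1.5, -0.1]
opening: 0.0007
gripper_force: 0.3
```

Emit:
apply_moves([
  [[-2,-0.5,0],[0,0,0]],
  [[-2,-0.5,0],[0,0,0]],
  [[-2,-0.5,0],[0,0,0]],
  [[-2,0,0],[0,0,0]],
])

```text
t: 5.65
tool_pos: [0.5733, 0.0478, 0.3167]
orientation: [-2.295, -2.146, 0.0]
force: [0.1, 0.4, -0.2]
opening: 0.0005
gripper_force: 0.3
```

```bash
cat > pan.py <<'E'
from h import *
im,W=cloud('scene'); C=W.reshape(-1,3)
m=(C[:,2]>.03)&(C[:,2]<.14)&(C[:,0]>.5)&(C[:,0]<.685)&(C[:,1]>-.06)&(C[:,1]<.07)
q=C[m]; v=cv2.fitLine(q[:,:2].astype(np.float32),cv2.DIST_HUBER,0,.001,.001).ravel(); s=(q[:,:2]-v[2:])@v[:2]
d=v[:2]*(-1 if v[0]>0 else 1)
print(len(q),'dir',d.round(4),'pt',v[2:].round(4),'ext x',q[:,0].min().round(3),'angle vs hous',np.arctan2(d@[-.998,.066],d@[.066,.998]).round(3))
E
python3 pan.py; python3 - <<'E'
import numpy as np,cv2
# housing roof direction, scene cloud
W=np.load('pics/top0.npy'); r=(W[...,2]>.178)&(W[...,2]<.187); r[90:]=0; r[:,:170]=0; r[:,320:]=0
b=cv2.minAreaRect((W[r][:,:2]*1000).astype(np.float32)); print(b, cv2.boxPoints(b).round())
E
```

```text
2553 dir [-0.9913  0.132 ] pt [ 0.6219 -0.0093] ext x 0.546 angle vs hous 1.504
((777.968017578125, 72.29551696777344), (200.11636352539062, 132.35047912597656), 86.85929870605469) [[706. -24.]
 [839. -31.]
 [850. 169.]
 [717. 176.]]
```

Emit:
apply_moves([
  [[-2,0,0],[0,0,0]],
  [[-2,0,0],[0,0,0]],
  [[-2,0,0],[0,0,0]],
  [[-1,0,0],[0,0,0]],
])

```text
t: 6.03
tool_pos: [0.5729, 0.0409, 0.3167]
orientation: [2.295, 2.146, -0.0]
force: [-0.6, -0.1, -0.4]
opening: 0.0007
gripper_force: 0.3
```

Emit:
apply_moves([
  [[-1,0,0],[0,0,0]],
  [[-1,0,0],[0,0,0]],
  [[-1,0,0],[0,0,0]],
])

```text
t: 6.28
tool_pos: [0.5726, 0.0381, 0.3167]
orientation: [-2.295, -2.146, 0.0]
force: [-0.6, -0.1, -0.9]
opening: 0.0008
gripper_force: 0.4
```

```bash
python3 pan.py; python3 - <<'E'
from h import *
im,W=cloud('scene'); cv2.imwrite('pics/s2.png',cv2.resize(im[60:280,150:450],None,fx=2.6,fy=2.6))
E
```

```text
2353 dir [-0.9979  0.0641] pt [ 0.6265 -0.0148] ext x 0.545 angle vs hous 1.573
```

View pics/s2.png

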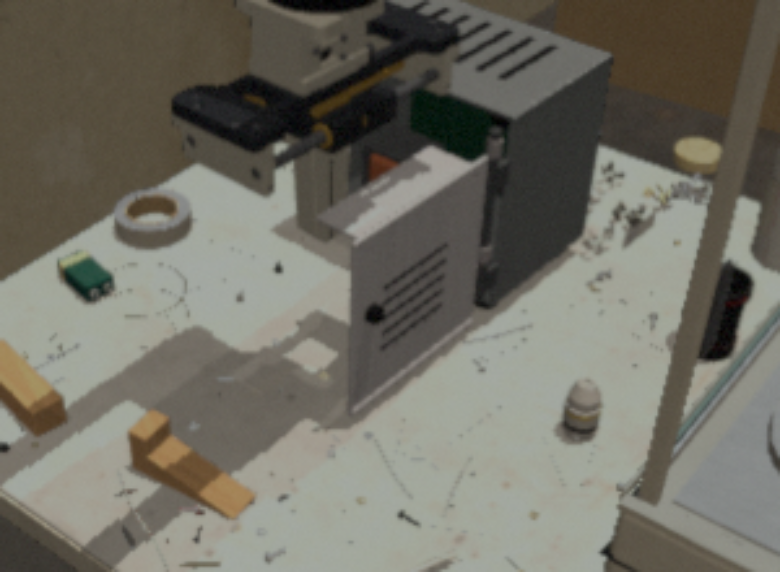

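The panel is almost fully open, with the fingers at its flange edge (340,215). I'll keep pushing gently until I feel the stop.

Emit:
apply_moves([
  [[-1,0,0],[0,0,0]],
  [[-1,0,0],[0,0,0]],
  [[0,0,0],[0,0,0]],
])

```text
t: 6.63
tool_pos: [0.5725, 0.0367, 0.3168]
orientation: [-2.293, -2.146, -0.002]
force: [-1.0, 4.6, 0.3]
opening: 0.0006
gripper_force: 2.6
```

Emit:
apply_moves([
  [[-1,0,0],[0,0,0]],
  [[-1,0,0],[0,0,0]],
  [[0,0,0],[0,0,0]],
])

```text
t: 6.88
tool_pos: [0.5724, 0.0357, 0.3169]
orientation: [-2.292, -2.145, -0.004]
force: [-0.9, 10.7, 1.8]
opening: 0.0003
gripper_force: 5.4
```

Emit:
apply_moves([
  [[-1,0,0],[0,0,0]],
  [[-1,0,0],[0,0,0]],
  [[0,0,0],[0,0,0]],
])

```text
t: 7.13
tool_pos: [0.5722, 0.0346, 0.317]
orientation: [-2.29, -2.145, -0.006]
force: [-1.2, 15.7, 1.1]
opening: 0.0007
gripper_force: 8.1
```

```bash
python3 pan.py
```

```text
2324 dir [-0.9983  0.059 ] pt [ 0.6102 -0.0144] ext x 0.545 angle vs hous 1.578
```

Emit:
apply_moves([
  [[10,0,0],[0,0,0]],
  [[30,0,0],[0,0,0]],
  [[20,0,0],[0,0,0]],
  [[0,0,-22],[0,0,0]],
  [[0,0,-22],[0,0,0]],
  [[0,0,-22],[0,0,0]],
  [[0,-30,0],[0,0,0]],
  [[0,-30,0],[0,0,0]],
  [[0,-30,0],[0,0,0]],
  [[-5,-30,0],[0,0,0]],
  [[-6,-22,0],[0,0,0]],
  [[0,0,0],[0,0,0]],
])

```text
t: 8.18
tool_pos: [0.431, 0.0902, 0.3824]
orientation: [-2.294, -2.146, 0.002]
force: [0.0, 0.2, 1.5]
opening: 0.0004
gripper_force: 0.0
```

Emit:
apply_moves([
  [[0,0,0],[0,0,0]],
  [[0,0,0],[0,0,0]],
  [[0,0,0],[0,0,0]],
  [[0,0,0],[0,0,0]],
], claw=0.75)

```text
t: 8.52
tool_pos: [0.4346, 0.0905, 0.3828]
orientation: [2.295, 2.146, -0.0]
force: [0.7, 0.5, -1.1]
opening: 0.0224
gripper_force: 0.0
```

```bash
python3 pan.py; python3 - <<'E'
from h import *
s=st(); print(R.from_rotvec(s['orientation']).as_matrix().round(3))
im,W=cloud('wrist'); np.save('pics/w1.npy',W); cv2.imwrite('pics/w1.png',im)
E
```

```text
2309 dir [-0.9982  0.0593] pt [ 0.6105 -0.014 ] ext x 0.545 angle vs hous 1.578
{'t': 8.5667, 'q': [0.0898, -0.295, 1.9305, -0.0001, 1.5065, 0.157], 'tool_pos': [0.4345, 0.0905, 0.3827], 'orientation': [-2.2946, -2.1455, 0.0005], 'force': [0.5666, -0.1185, 0.4828], 'opening': 0.0264, 'gripper_force': 0.0}
[[ 0.067  0.998 -0.   ]
 [ 0.998 -0.067 -0.   ]
 [-0.    -0.    -1.   ]]
```

View pics/w1.png

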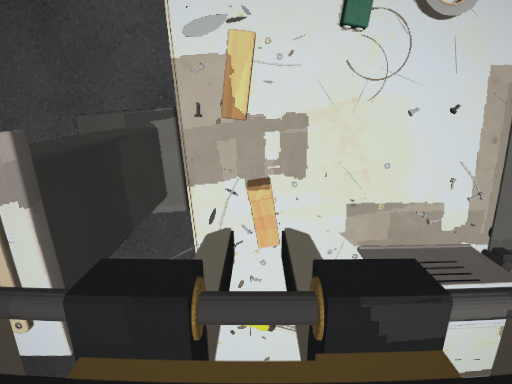

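The wedge is at (263,213), its heel at (259,186) and its thin end at (268,245). The panel has stayed open.

```bash
python3 - <<'E'
from h import *
W=np.load('pics/w1.npy'); yy,xx=np.mgrid[:384,:512]
b=(xx>225)&(xx<300)&(yy>170)&(yy<255)&(W[...,1]>-.02)
print('bench z',np.nanmedian(W[120:160,320:400,2]).round(4))
h=W[b&(W[...,2]>.032)&(W[...,2]<.045)]; r=cv2.minAreaRect((h[:,:2]*1000).astype(np.float32)); print('heeltop',len(h),h.mean(0).round(4),r)
p=W[b&(W[...,2]>.004)&(W[...,2]<.021)]; r=cv2.minAreaRect((p[:,:2]*1000).astype(np.float32)); print('ramp',len(p),p.mean(0).round(4),r,cv2.boxPoints(r).round())
print('ramp to heel dir',(p.mean(0)-h.mean(0))[:2])
E
```

```text
bench z 0.0005
heeltop 376 [0.4341 0.0755 0.0364] ((434.1476745605469, 74.98114013671875), (25.803442001342773, 16.06565284729004), 4.9806365966796875)
ramp 1243 [0.4361 0.0376 0.0114] ((435.4197082519531, 40.558197021484375), (86.53587341308594, 84.12742614746094), 88.53961181640625) [[392.  -2.]
 [476.  -4.]
 [479.  83.]
 [394.  85.]]
ramp to heel dir [ 0.00197456 -0.03783509]
```

Emit:
apply_moves([
  [[35,-6,0],[0,0,0]],
  [[35,-6,0],[0,0,0]],
  [[35,-6,0],[0,0,0]],
  [[33,-5,0],[0,0,0]],
  [[0,0,20],[0,0,-0.077]],
  [[0,0,20],[0,0,-0.077]],
  [[0,0,20],[0,-0.102,0]],
  [[0,0,20],[0,-0.102,0]],
  [[0,0,0],[0,-0.102,0]],
  [[0,0,0],[0,-0.102,0]],
  [[0,0,0],[0,-0.102,0]],
  [[0,0,0],[0,-0.101,0]],
], claw=0.75)

```text
t: 9.62
tool_pos: [0.4207, 0.2282, 0.3028]
orientation: [1.777, 1.939, -0.565]
force: [0.1, -0.6, -1.4]
opening: 0.0699
gripper_force: 0.0
```

Emit:
apply_moves([
  [[0,0,0],[0,0,0]],
  [[0,0,0],[0,0,0]],
])

```text
t: 9.78
tool_pos: [0.4203, 0.2285, 0.3018]
orientation: [1.78, 1.946, -0.562]
force: [0.3, 0.2, -0.1]
opening: 0.0698
gripper_force: 0.0
```

```bash
cat >> h.py <<'E'
def plan(G):  # tool-axis shift (mm) to bring grasp point to G
    s=st(); M=R.from_rotvec(s['orientation']).as_matrix(); g=np.array(s['tool_pos'])+.167*M[:,2]
    print('M',M.round(3).tolist(),'grasp',g.round(4)); print('shift mm',(M.T@(np.array(G)-g)*1000).round(1))
    return M,g
E
python3 - <<'E'
from h import *
M,g=plan([.434,.077,.025])
T=np.linalg.inv(np.array(robot.calibration('wrist')['extrinsics'])); print('cam world',T[:3,3].round(3),'in tool',(M.T@(T[:3,3]-np.array(robot.read_state()['tool_pos']))).round(3))
E
```

```text
{'t': 9.7833, 'q': [0.5912, 0.0575, 1.824, -0.5242, 1.5839, 0.5828], 'tool_pos': [0.4203, 0.2285, 0.3018], 'orientation': [1.7804, 1.9463, -0.5617], 'force': [0.2647, 0.1755, -0.1429], 'opening': 0.0698, 'gripper_force': 0.0}
M [[-0.074, 0.996, 0.049], [0.817, 0.088, -0.57], [-0.572, -0.002, -0.82]] grasp [0.4284 0.1333 0.1648]
shift mm [ 33.6   0.9 147. ]
cam world [0.414 0.278 0.243] in tool [ 0.074 -0.001  0.02 ]
```

Emit:
apply_moves([
  [[17,0.5,0],[0,0,0]],
  [[16.5,0.5,0],[0,0,0]],
  [[0,0,25],[0,0,0]],
  [[0,0,25],[0,0,0]],
  [[0,0,25],[0,0,0]],
  [[0,0,20],[0,0,0]],
  [[0,0,17],[0,0,0]],
  [[0,0,15],[0,0,0]],
  [[0,0,10],[0,0,0]],
  [[0,0,6],[0,0,0]],
  [[0,0,4],[0,0,0]],
  [[0,0,0],[0,0,0]],
])

```text
t: 10.78
tool_pos: [0.4264, 0.1709, 0.1631]
orientation: [1.782, 1.943, -0.561]
force: [0.1, -0.5, 0.4]
opening: 0.07
gripper_force: 0.0
```

```bash
python3 - <<'E'
from h import *
plan([.434,.077,.025])
im,W=cloud('scene'); cv2.imwrite('pics/s3.png',cv2.resize(im[130:290,90:320],None,fx=3,fy=3))
E
```

```text
{'t': 10.7833, 'q': [0.4895, 0.2035, 1.9586, -0.5792, 1.2972, 0.6548], 'tool_pos': [0.4264, 0.1709, 0.1631], 'orientation': [1.7819, 1.9427, -0.5611], 'force': [0.1161, -0.5418, 0.4365], 'opening': 0.07, 'gripper_force': 0.0}
M [[-0.071, 0.996, 0.049], [0.817, 0.086, -0.571], [-0.573, -0.0, -0.82]] grasp [0.4346 0.0756 0.0263]
shift mm [ 1.9 -0.5  0.2]
```

View pics/s3.png

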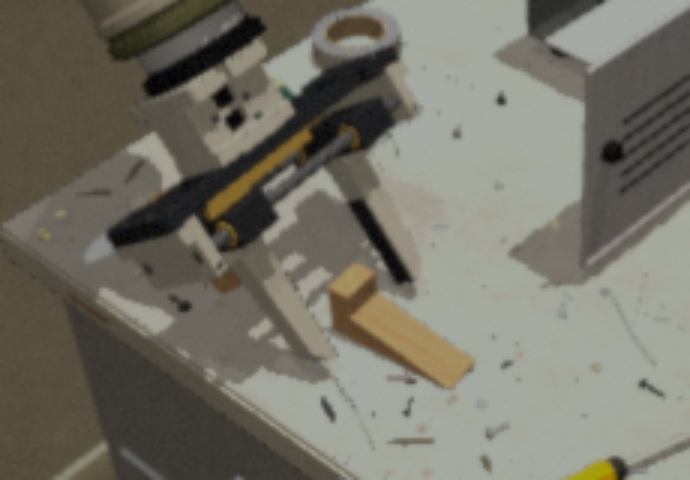

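The fingers stand on either side of the heel (350,290), so I'm gripping it now.

Emit:
apply_moves([
  [[0,0,0],[0,0,0]],
  [[0,0,0],[0,0,0]],
  [[0,0,0],[0,0,0]],
  [[0,0,0],[0,0,0]],
  [[0,0,0],[0,0,0]],
  [[0,0,0],[0,0,0]],
  [[0,0,0],[0,0,0]],
  [[0,0,0],[0,0,0]],
  [[0,0,0],[0,0,0]],
], claw=0, newtons=35)

```text
t: 11.58
tool_pos: [0.4263, 0.1712, 0.1632]
orientation: [1.781, 1.943, -0.561]
force: [-0.0, 0.6, 1.1]
opening: 0.026
gripper_force: 35.0
```

Emit:
apply_moves([
  [[-5.7,0,-8.2],[0,0,0]],
  [[-5.7,0,-8.2],[0,0,0]],
  [[0,0,0],[0,0,0]],
])

```text
t: 11.83
tool_pos: [0.4272, 0.1717, 0.1857]
orientation: [1.781, 1.942, -0.558]
force: [-0.5, -0.0, -0.8]
opening: 0.0256
gripper_force: 35.0
```

Emit:
apply_moves([
  [[20.4,2,-14.3],[0,0,0]],
  [[20.4,2,-14.3],[0,0,0]],
  [[0,25,0],[0,0,0]],
  [[0,25,0],[0,0,0]],
  [[0,25,0],[0,0,0]],
  [[0,25,0],[0,0,0]],
  [[0,25,0],[0,0,0]],
  [[0,20,0],[0,0,0]],
  [[0,0,0],[0.0415,0,0.0595]],
  [[0,0,0],[0.0415,0,0.0595]],
  [[0,0,0],[0,0,0]],
  [[0,0,0],[0,0,0]],
])

```text
t: 12.83
tool_pos: [0.5706, 0.2337, 0.1833]
orientation: [1.931, 1.825, -0.608]
force: [-1.0, -0.2, -1.0]
opening: 0.0255
gripper_force: 35.0
```

```bash
python3 - <<'E'
from h import *
M,g=plan([.599,.11,.0263])
im,W=cloud('wrist'); cv2.imwrite('pics/w2.png',im); np.save('pics/w2.npy',W)
im,S=cloud('scene'); cv2.imwrite('pics/s4.png',cv2.resize(im[90:250,150:380],None,fx=3,fy=3)); np.save('pics/s4.npy',S)
E
python3 pan.py
```

```text
{'t': 12.8333, 'q': [0.4605, 0.5562, 1.4548, -0.5246, 1.4778, 0.6604], 'tool_pos': [0.5706, 0.2337, 0.1833], 'orientation': [1.9308, 1.8246, -0.6084], 'force': [-1.0455, -0.2059, -1.0066], 'opening': 0.0255, 'gripper_force': 35.0001}
M [[0.046, 0.998, -0.032], [0.818, -0.056, -0.573], [-0.574, 0.0, -0.819]] grasp [0.5653 0.1381 0.0465]
shift mm [-9.8 35.2 31.5]
2305 dir [-0.9982  0.0607] pt [ 0.6106 -0.014 ] ext x 0.545 angle vs hous 1.576
```

View pics/s4.png

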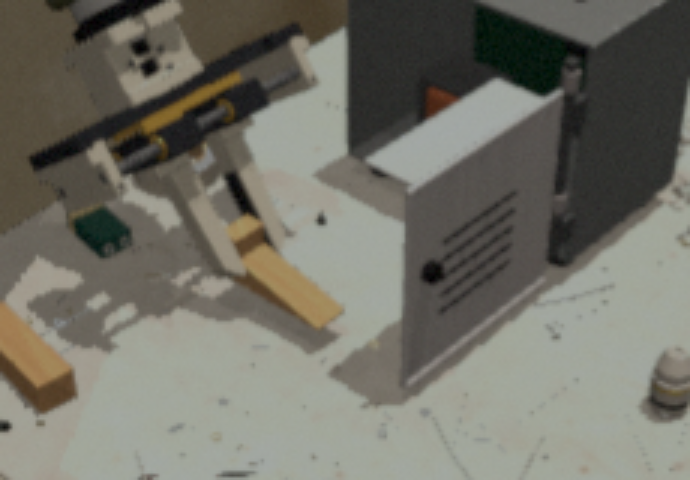

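Emit:
apply_moves([
  [[0,18,0],[0,0,0]],
  [[0,17,0],[0,0,0]],
  [[-5,0,11],[0,0,0]],
  [[-4,0,10],[0,0,0]],
  [[-2,0,7],[0,0,0]],
  [[0.6,0,1.6],[0,0,0]],
  [[0.3,0,0.8],[0,0,0]],
  [[0,0,0],[0,0,0]],
  [[0,0,0],[0,0,0]],
])

```text
t: 13.73
tool_pos: [0.6036, 0.2064, 0.1643]
orientation: [1.932, 1.824, -0.609]
force: [0.2, 0.2, -0.6]
opening: 0.0259
gripper_force: 35.0
```

```bash
python3 - <<'E'
from h import *
M,g=plan([.599,.11,.0263])
E
```

```text
{'t': 13.7333, 'q': [0.4034, 0.6195, 1.4042, -0.5445, 1.441, 0.6234], 'tool_pos': [0.6036, 0.2064, 0.1643], 'orientation': [1.9321, 1.8236, -0.6086], 'force': [0.2463, 0.2492, -0.6082], 'opening': 0.0259, 'gripper_force': 34.9998}
M [[0.047, 0.998, -0.033], [0.818, -0.058, -0.572], [-0.573, 0.0, -0.819]] grasp [0.5982 0.1108 0.0274]
shift mm [0.  0.9 1.4]
```

Emit:
apply_moves([
  [[0.4,0,0.6],[0,0,0]],
  [[0.3,0,0.4],[0,0,0]],
  [[0,0,0],[0,0,0]],
  [[0,0,0],[0,0,0]],
])

```text
t: 14.07
tool_pos: [0.6039, 0.2065, 0.1633]
orientation: [1.932, 1.823, -0.608]
force: [-1.3, 2.9, 2.1]
opening: 0.0262
gripper_force: 35.0
```

Emit:
apply_moves([
  [[-4.1,0,2.9],[0,0,0]],
  [[-4.1,0,2.9],[0,0,0]],
  [[-4.1,0,2.9],[0,0,0]],
  [[-4.1,0,2.9],[0,0,0]],
  [[-4.1,0,2.9],[0,0,0]],
  [[-4.1,0,2.9],[0,0,0]],
  [[-4.1,0,2.9],[0,0,0]],
  [[-4.1,0,2.9],[0,0,0]],
  [[0,0,0],[0,0,0]],
  [[0,0,0],[0,0,0]],
])

```text
t: 14.9
tool_pos: [0.6018, 0.1648, 0.1632]
orientation: [1.932, 1.821, -0.61]
force: [0.7, -2.8, 5.3]
opening: 0.0256
gripper_force: 35.0
```

Emit:
apply_moves([
  [[-1.6,0,1.1],[0,0,0]],
  [[-1.6,0,1.1],[0,0,0]],
  [[-1.6,0,1.1],[0,0,0]],
  [[-1.6,0,1.1],[0,0,0]],
  [[-1.6,0,1.1],[0,0,0]],
  [[-1.6,0,1.1],[0,0,0]],
  [[0,0,0],[0,0,0]],
  [[0,0,0],[0,0,0]],
])

```text
t: 15.57
tool_pos: [0.6011, 0.1544, 0.1633]
orientation: [1.932, 1.823, -0.608]
force: [0.7, 1.9, 6.1]
opening: 0.0257
gripper_force: 35.0
```

Emit:
apply_moves([
  [[-1.6,0,1.1],[0,0,0]],
  [[-1.6,0,1.1],[0,0,0]],
  [[-1.6,0,1.1],[0,0,0]],
  [[0,0,0],[0,0,0]],
  [[0,0,0],[0,0,0]],
])

```text
t: 15.98
tool_pos: [0.6007, 0.1486, 0.1633]
orientation: [1.932, 1.823, -0.608]
force: [0.7, 2.0, 4.9]
opening: 0.0258
gripper_force: 35.0
```

Emit:
apply_moves([
  [[-1.6,0,1.1],[0,0,0]],
  [[-1.6,0,1.1],[0,0,0]],
  [[0,0,0],[0,0,0]],
  [[0,0,0],[0,0,0]],
])

```text
t: 16.32
tool_pos: [0.6004, 0.1447, 0.1633]
orientation: [1.932, 1.823, -0.608]
force: [0.7, 1.2, 5.6]
opening: 0.0256
gripper_force: 35.0
```

Emit:
apply_moves([
  [[-1.6,0,1.1],[0,0,0]],
  [[-1.6,0,1.1],[0,0,0]],
  [[0,0,0],[0,0,0]],
  [[0,0,0],[0,0,0]],
])

```text
t: 16.65
tool_pos: [0.6002, 0.1408, 0.1633]
orientation: [1.932, 1.823, -0.608]
force: [-0.5, 1.3, 4.3]
opening: 0.0256
gripper_force: 35.0
```

Emit:
apply_moves([
  [[-1.6,0,1.1],[0,0,0]],
  [[-1.6,0,1.1],[0,0,0]],
  [[0,0,0],[0,0,0]],
  [[0,0,0],[0,0,0]],
])

```text
t: 16.98
tool_pos: [0.6, 0.1369, 0.1633]
orientation: [1.932, 1.823, -0.608]
force: [1.1, 1.7, 4.9]
opening: 0.0258
gripper_force: 35.0
```

Emit:
apply_moves([
  [[-1.6,0,1.1],[0,0,0]],
  [[-1.6,0,1.1],[0,0,0]],
  [[0,0,0],[0,0,0]],
  [[0,0,0],[0,0,0]],
])

```text
t: 17.32
tool_pos: [0.5998, 0.1336, 0.1634]
orientation: [1.933, 1.824, -0.607]
force: [1.0, 4.6, 5.1]
opening: 0.0259
gripper_force: 35.0
```

Emit:
apply_moves([
  [[-0.8,0,0.6],[0,0,0]],
  [[-0.8,0,0.6],[0,0,0]],
  [[0,0,0],[0,0,0]],
  [[0,0,0],[0,0,0]],
])

```text
t: 17.65
tool_pos: [0.5998, 0.1324, 0.1636]
orientation: [1.933, 1.825, -0.605]
force: [0.9, 9.8, 6.0]
opening: 0.0257
gripper_force: 35.0
```

Emit:
apply_moves([
  [[-0.8,0,0.6],[0,0,0]],
  [[-0.8,0,0.6],[0,0,0]],
  [[0,0,0],[0,0,0]],
  [[0,0,0],[0,0,0]],
])

```text
t: 17.98
tool_pos: [0.5997, 0.1309, 0.1636]
orientation: [1.933, 1.825, -0.603]
force: [0.9, 12.7, 6.1]
opening: 0.0257
gripper_force: 35.0
```

Emit:
apply_moves([
  [[-0.8,0,0.6],[0,0,0]],
  [[-0.8,0,0.6],[0,0,0]],
  [[0,0,0],[0,0,0]],
  [[0,0,0],[0,0,0]],
])

```text
t: 18.32
tool_pos: [0.5997, 0.1295, 0.1638]
orientation: [1.933, 1.826, -0.602]
force: [0.3, 15.5, 7.6]
opening: 0.0255
gripper_force: 35.0
```

Emit:
apply_moves([
  [[-0.8,0,0.6],[0,0,0]],
  [[0,0,0],[0,0,0]],
  [[0,0,0],[0,0,0]],
])

```text
t: 18.57
tool_pos: [0.5997, 0.1288, 0.1638]
orientation: [1.933, 1.826, -0.601]
force: [-0.0, 19.4, 7.8]
opening: 0.0262
gripper_force: 35.0
```

Emit:
apply_moves([
  [[0,0,0],[0,0,0]],
  [[0,0,0],[0,0,0]],
  [[0,0,0],[0,0,0]],
  [[0,0,0],[0,0,0]],
  [[0,0,0],[0,0,0]],
  [[0,0,0],[0,0,0]],
], claw=0.6)

```text
t: 19.07
tool_pos: [0.599, 0.1256, 0.1624]
orientation: [1.933, 1.823, -0.61]
force: [0.7, 0.6, -0.2]
opening: 0.0551
gripper_force: 0.0
```

```bash
python3 pan.py; python3 - <<'E'
from h import *
st()
im,W=cloud('wrist'); np.save('pics/w3.npy',W); cv2.imwrite('pics/w3.png',im)
E
```

```text
3894 dir [-0.8457  0.5337] pt [0.5788 0.0194] ext x 0.501 angle vs hous 1.074
{'t': 19.1167, 'q': [0.2918, 0.5378, 1.5253, -0.5843, 1.3557, 0.5599], 'tool_pos': [0.5991, 0.1257, 0.1625], 'orientation': [1.9328, 1.8229, -0.6099], 'force': [0.4203, 0.3191, -0.8378], 'opening': 0.0555, 'gripper_force': 0.0}
```

View pics/w3.png

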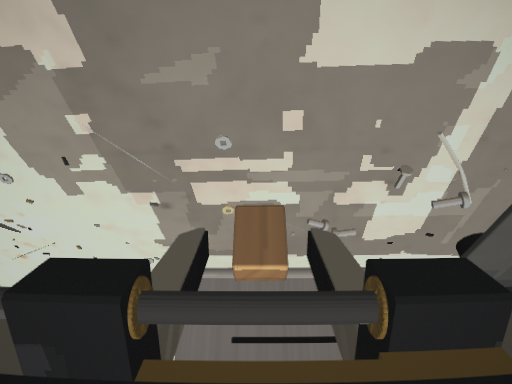

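The heel is at (260,240), free between the open fingers. The panel fit was spoiled by points on the gripper, so I'll retreat and measure again.

Emit:
apply_moves([
  [[0,0,-8],[0,0,0]],
  [[0,0,-15],[0,0,0]],
  [[0,0,-25],[0,0,0]],
  [[0,0,-30],[0,0,0]],
  [[0,0,-30],[0,0,0]],
  [[0,0,-30],[0,0,0]],
  [[0,0,0],[0,0,0]],
  [[0,0,0],[0,0,0]],
])

```text
t: 19.83
tool_pos: [0.6045, 0.2071, 0.2795]
orientation: [1.932, 1.823, -0.601]
force: [0.6, -0.2, -1.5]
opening: 0.0557
gripper_force: 0.0
```

```bash
sed -i 's/C\[:,1\]<.07/C[:,1]<.01/' pan.py; python3 pan.py; python3 - <<'E'
from h import *
s=st()
im,W=cloud('wrist')
b=(W[...,2]>.03)&(W[...,2]<.042)&(W[...,1]>.02)&(W[...,1]<.06)&(abs(W[...,0]-.595)<.03)
h=W[b]; print('heel',len(h),h.mean(0).round(4),h[:,2].min(),cv2.minAreaRect((h[:,:2]*1000).astype(np.float32)))
im,S=cloud('scene'); cv2.imwrite('pics/s5.png',cv2.resize(im[90:250,110:380],None,fx=2.9,fy=2.9))
E
```

```text
2313 dir [-0.9984  0.0563] pt [ 0.6103 -0.0143] ext x 0.544 angle vs hous 1.58
{'t': 19.8833, 'q': [0.4028, 0.4776, 1.3726, -0.54, 1.5874, 0.5338], 'tool_pos': [0.6039, 0.206, 0.2772], 'orientation': [1.9319, 1.8235, -0.6057], 'force': [0.1083, -0.6574, 0.2107], 'opening': 0.0559, 'gripper_force': 0.0}
heel 490 [0.5936 0.036  0.0355] 0.030019706097986626 ((593.3558349609375, 33.509918212890625), (17.154701232910156, 26.042940139770508), 86.67053985595703)
```

View pics/s5.png

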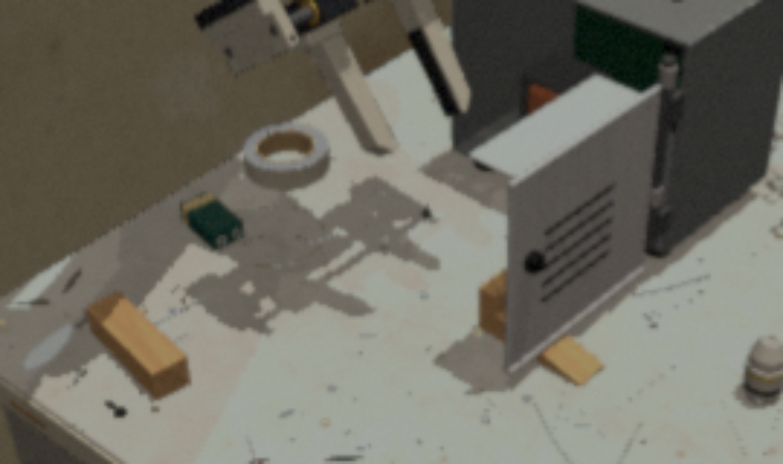

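The wedge sits under the panel: its heel is on the inner side (495,300) and its thin end shows beyond (575,360). The panel is at its stop, the robot is clear, and the block, battery and objective have not been moved.

```bash
python3 -c "from plant import robot; print(robot.close_job())"
```

```text
the job is handed in; nothing more can be done
None
```

The job is handed in: the panel is open at its stop with the wedge seated under its lower edge at about 18 N, the gripper is clear, and the block, objective and battery were not touched.

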